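# Fetch the torch from behind the desk things

### The arm

A 6-joint arm with a two-finger parallel gripper is mounted at the origin on the work surface. World frame = base frame: x ahead of the robot, y to its left, z up, the work surface at z = 0. Lengths are in m, angles in rad, forces in N, time in s.
With the tool pointing down it reaches from about 0.35 to 0.95 m from the base axis. Payload 17.4 kg.
Tool frame: the origin (TCP) lies at the very end of the fingers, on their centre line; the grasp point (between the pads) lies 19 mm behind it; z points along the fingers, y is the line along which they close (so a half turn about z gives the same grasp; the last joint's range is limited). The gripper opens to 93 mm and grips with 3 to 60 N. Pads are 15 mm wide; open, the fingers measure 128 mm over their backs; the gripper's body (75 mm by 188 mm) begins 65 mm behind the grasp point.
Start: joints at [-1.388, 0.116, 1.442, -0, 1.584, -0.038], TCP at [0.148, -0.659, 0.198] pointing down, gripper open.
Joint ranges: [-2.83, 2.83], [-0.83, 2.19], [0.07, 2.5], [-1.14, 4.28], [0.01, 3], [-2.97, 2.97]. Speed limits (rad/s): [1.89, 1.89, 2.22, 3.14, 3.14, 3.14].

### API

Orientations are given as a unit quaternion [w, x, y, z].
In Python, from plant import get_state, camera, calibration, job_done gives the robot as it stands. The module is installed in compiled form; this text tells all that it offers.
- The arm moves only by the tool carry_out, never from a script. Its argument "plan" is one flat list of numbers, 7 for each row, row after row: the shift along the tool's x, y, z in cm, then the turn, a rotation vector about the tool's x, y, z in degrees, then the finger opening in cm, from 0 to 9.3. In form: [dx, dy, dz, ax, ay, az, claw, dx, dy, dz, ax, ay, az, claw, ...]. A call has 1 to 8 rows; each row is the pose to reach, as a shift and turn from the pose commanded when the call began, along the tool's axes at that moment; what a row does not reach only later rows make up. A row lasts 1/8 s, in which the tool goes at most 62.5 mm and 10.7 degrees, less where a joint would pass 70% of its speed; a pose out of reach is approached as far as the arm can. A call with a gripper value outside its range is refused whole. The fingers move at their own pace and stop on an object; the grip force is fixed at half the most. Time passes only in rows, so rows that repeat a pose let the fingers close. It gives the time, the measured TCP pose, the force, the opening and the grip force at its end, in the units of the state.
- get_state(): the state, without advancing time (a new reading comes with each control period).
- camera(name): name is "scene" or "top"; returns the picture (384x512x3 uint8, red, green, blue); there is no depth.
- calibration(name): a dict with "vertical_fov" (degrees; the focal length in pixels is half the picture's height over the tangent of half this angle, whatever the lens; pixels are square), "cx", "cy" (the principal point, pixels), "k1" (the pictures are not rectified: a ray, as slopes to the right and down, at radius r is drawn at 1 + k1 r^2 times it, then the intrinsics apply), "R" (3x3) and "t" (3): a world point X has camera coordinates R X + t. Camera axes: x right, y down, z forward; pixel columns grow to the right and rows downward; lengths in m; the calibration is good to about 2 mm. A picture is of the moment at which its call begins. calibration takes no time and is no camera call.
- job_done(): hands the job in; it is judged then, once.
The state is a dict: "time_s": time; "q": joint angles; "joint_velocities": joint speeds; "tau": joint torques, N m; "position": TCP position; "tool_rot": TCP orientation; "ft_force": force on the tool from outside, world axes, zero at the start; "wrist_torque": the same for the moment, N m; "gripper_width": finger opening in m; "gripper_force": force on a finger pad.
Only numpy, scipy, OpenCV 4.12 (cv2) and the standard library are available. Lean on these libraries where they do the work, as an engineer would, in place of code of your own. Each camera call takes 0.05 s, during which the arm holds its last target. There are 200 camera calls.

### The job

Clear the hand bell, the self-inking stamp and the lidded jar from the desk stand and stand all three upright in the shallow grey tray. Then pull the torch forward out of its two spring clips and lay it centred in the V-saddles of the charging cradle (either way round). Only then put the bell, stamp and jar back upright, each on the very spot where it stood at the start; set everything down rather than dropping it, and leave the tape roll and the paper cup where they are.

Things in the scene. Friction and masses are not known exactly. Their poses are not given: they have to be found in the camera images.
- bell: Brass hand bell, mouth down, loose, 0.22 kg, 122 mm tall. Skirt 62 mm across at the foot, tapering to 60 mm height; above it an upright dark wooden handle, 22 mm across from 80 to 112 mm height: grip there. Origin: centre of its underside, z up. Stands on one of the stand's three spots (which one varies), in front of the torch.
- stamp: Self-inking stamp, loose, 0.16 kg, 100 mm tall: black foot 58 (x) x 46 mm, 16 mm high; grey body 46 x 36 mm to 60 mm; on top a black block grip 40 mm (x) by 30 mm (y) from 60 to 100 mm height: grip it across its y. Origin: centre of its underside, z up. On one of the stand's three spots.
- jar: White ceramic jar, wooden lid fixed on, loose, 0.25 kg: 58 mm across, lid 62 mm across up to 66 mm height, then a wooden knob 26 mm across from 77 to 99 mm height (101 mm in all): grip the knob. Origin: centre of its underside, z up. On one of the stand's three spots.
- torch: Torch, loose, 0.24 kg. Aluminium barrel 26 mm across, x -98 to +78 mm, black lamp head 40 mm across to x = +114. Origin on the axis midway between the clips (grip here). Starts level in both clips, axis 72 mm above the table, along the stand's y, head to +y. Pull it level to the stand's -x (about 10 to 20 N in all); lift once it has come 45 mm. The clips bar lifting it straight up.
- stand: Fixed plywood board 150 (x) x 270 (y) x 12 mm; origin: centre of underside, z up. Three grey felt spots, 68 mm wide, at x = -37, y = -78, 0, 78 mm. Two steel spring C-clips, 16 mm wide, at y = -48 and 48, hold the torch at x = 32, z = 72 and open to -x (20 mm between lips). Posts behind them, 78 mm high; between the clips all round the barrel is free.
- tray: Fixed shallow grey tray, empty: outside 270 (x) x 130 (y) mm, rim 12 mm high, walls and floor about 4 mm thick. Origin: centre of its underside, x along its length. It stands left or right of the stand.
- cradle: Fixed black charging cradle, base 190 (x) x 84 (y) x 10 mm; origin: centre of underside, z up. Two V-saddles (45 degree sides, 14 mm thick, tops 61 mm high, about 63 mm wide) at x = -50 and 50 mm, open upward, free room between them. The torch lies in them with its axis along x at y = 0, z = 48 mm, its origin at x = 0. On the other side of the stand from the tray.
- tape: Roll of brown tape lying flat, 80 mm across, 20 mm high, hole 60 mm, loose, between the robot and the stand. Origin: centre of its underside. Leave it alone.
- cup: Empty paper cup, 76 mm across at the rim, 90 mm tall, loose, standing beyond the stand. Origin: centre of its underside. Leave it alone.

How it is judged:
On the way, in this order (a step that is already met when the one before it is completed fails the run):
1. bell, stamp and jar all stand upright and released in the tray, the torch still in its clips (x of bell in the frame of tray between -0.12 and 0.12 m and y of bell in the frame of tray between -0.05 and 0.05 m and z of each of bell, stamp, jar in the frame of tray below 0.012 m and angle between each of bell, stamp, jar's own z axis and vertical below 0.1 rad and linear speed of each of bell, stamp, jar below 0.04 m/s and contact force between the fingers and bell below 0.1 N and x of stamp in the frame of tray between -0.12 and 0.12 m and y of stamp in the frame of tray between -0.05 and 0.05 m and contact force between the fingers and stamp below 0.1 N and x of jar in the frame of tray between -0.12 and 0.12 m and y of jar in the frame of tray between -0.05 and 0.05 m and contact force between the fingers and jar below 0.1 N and distance of torch from where it was at the start of the episode below 0.01 m), for 0.2 s.
2. the torch lies released in the cradle while the three still stand in the tray (x of torch in the frame of cradle between -0.015 and 0.015 m and y of torch in the frame of cradle between -0.006 and 0.006 m and z of torch in the frame of cradle between 0.042 and 0.054 m and angle between the x axis of torch and the x axis of cradle, either way round below 0.1 rad and linear speed of each of torch, bell, stamp, jar below 0.04 m/s and contact force between the fingers and torch below 0.1 N and x of bell in the frame of tray between -0.12 and 0.12 m and y of bell in the frame of tray between -0.05 and 0.05 m and z of each of bell, stamp, jar in the frame of tray below 0.012 m and angle between each of bell, stamp, jar's own z axis and vertical below 0.1 rad and contact force between the fingers and bell below 0.1 N and x of stamp in the frame of tray between -0.12 and 0.12 m and y of stamp in the frame of tray between -0.05 and 0.05 m and contact force between the fingers and stamp below 0.1 N and x of jar in the frame of tray between -0.12 and 0.12 m and y of jar in the frame of tray between -0.05 and 0.05 m and contact force between the fingers and jar below 0.1 N), for 0.2 s.
At the end, for the whole second after the job is handed in: The torch lies in both V-saddles of the cradle (within 15 mm lengthwise, 6 mm sideways and in height, 0.1 rad of the cradle's x), and the bell, stamp and jar each stand upright within 15 mm of where they stood at the start; all released and at rest (x of torch in the frame of cradle between -0.015 and 0.015 m and y of torch in the frame of cradle between -0.006 and 0.006 m and z of torch in the frame of cradle between 0.042 and 0.054 m and angle between the x axis of torch and the x axis of cradle, either way round below 0.1 rad and linear speed of torch below 0.04 m/s and contact force between the fingers and torch below 0.1 N and distance of each of bell, stamp, jar from where it was at the start of the episode below 0.015 m and angle between each of bell, stamp, jar's own z axis and vertical below 0.1 rad and linear speed of each of bell, stamp, jar below 0.03 m/s); the robot touches nothing.
It fails at once if bell, stamp, jar or torch is dropped (falls free from more than about 3 cm) ((linear speed of bell above 0.75 m/s and contact force between the fingers and bell below 0.05 N) or (linear speed of stamp above 0.75 m/s and contact force between the fingers and stamp below 0.05 N) or (linear speed of jar above 0.75 m/s and contact force between the fingers and jar below 0.05 N) or (linear speed of torch above 0.75 m/s and contact force between the fingers and torch below 0.05 N)).
It fails at once if bell, stamp or jar is tipped over (angle between any of bell, stamp, jar's own z axis and vertical above 0.6 rad).
It fails at once if the tape roll or the paper cup is shifted more than 30 mm (distance of any of tape, cup from where it was at the start of the episode above 0.03 m).
It also fails if it takes over 144 s, if anything falls off the work surface, if the arm or the gripper's body presses on something with over 40 N, if the wrist force passes 120 N, or if a joint passes its speed limit or range.

## Working session

There is one attempt and no reset: what is moved stays moved. The work goes in short steps, Python scripts to look and compute and a tool call to move; the robot and the scene stay as the last step left them, time stands still between calls to the robot, and variables do not carry over. Pictures are saved under pics/ and viewed, at most 14 in all, crops included, and the job is handed in when it is done.

Besides the shell and the picture viewer there is one more tool, called as name(argument=value, ...) on one line, values as JSON. carry_out: Moves the arm, as the interface text tells. Its arguments: {"type":"object","properties":{"plan":{"type":"array"}},"required":["plan"]}

```bash
mkdir -p pics; cat > h.py <<'E'
import numpy as np, cv2
from plant import get_state, camera, calibration, job_done
def cal(n):
    c=calibration(n); f=192/np.tan(np.radians(c["vertical_fov"])/2)
    K=np.array([[f,0,c["cx"]],[0,f,c["cy"]],[0,0,1]]); D=np.array([c["k1"],0,0,0.])
    return K,D,np.array(c["R"]),np.array(c["t"])
def ray(n,px):
    K,D,R,t=cal(n)
    p=cv2.undistortPoints(np.array(px,float).reshape(-1,1,2),K,D).reshape(-1,2)
    return -R.T@t, np.c_[p,np.ones(len(p))]@R
def onplane(n,px,z):
    o,d=ray(n,px); return o+d*((z-o[2])/d[:,2])[:,None]
def proj(n,X):
    K,D,R,t=cal(n); return cv2.projectPoints(np.array(X,float).reshape(-1,1,3),cv2.Rodrigues(R)[0],t,K,D)[0].reshape(-1,2)
def snap(n,f=None):
    im=cv2.cvtColor(camera(n),cv2.COLOR_RGB2BGR)
    if f: cv2.imwrite('pics/'+f,im)
    return im
E
python3 - <<'E'
from h import *
for n in("scene","top"):
    snap(n,n+'0.png'); o,d=ray(n,[[256,192]]); print(n,calibration(n)['k1'],o,d)
print(get_state())
E
```

```text
scene -0.028754117626658953 [1.02630329 0.28860967 1.00182381] [[-0.41179039 -0.28110967 -0.8669791 ]]
top -0.12230756361604218 [ 0.34206492 -0.00834677  1.20198918] [[ 0.19855348  0.01035498 -0.98024569]]
{'time_s': 0.1, 'q': array([-1.38778737e+00,  1.16435553e-01,  1.44219743e+00, -4.28973966e-06,
        1.58400749e+00, -3.77884487e-02]), 'joint_velocities': array([-6.14264579e-05, -1.60322621e-03,  5.28170892e-04,  1.26054674e-04,
        2.29905943e-04, -2.58943680e-04]), 'tau': array([ 1.53102152e-03, -7.22896314e+01, -6.23866010e+01,  7.81001360e-02,
        2.27200444e-02, -6.77056141e-05]), 'position': array([ 0.14778986, -0.65840885,  0.19698133]), 'tool_rot': array([-5.22371710e-04,  9.93912117e-01,  1.10174544e-01, -4.01467054e-05]), 'ft_force': array([ 0.31599152, -0.86490037,  0.07058627]), 'wrist_torque': array([-0.00504953, -0.01828269,  0.00252451]), 'gripper_force': 0.0, 'gripper_width': 0.09264185939635759}
```

View pics/scene0.png

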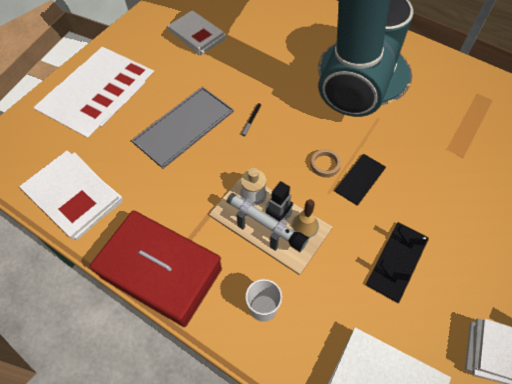

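View pics/top0.png

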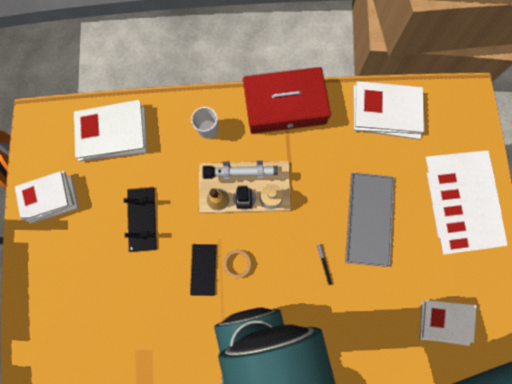

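The robot is at the top right of the scene view. In the top view the stand is at about (245,187) with bell, stamp and jar from left to right, the tray is at (370,219) and the cradle at (142,219). The torch head points left (+y).

```bash
python3 - <<'E'
from h import *
im=cv2.imread('pics/top0.png'); hsv=cv2.cvtColor(im,cv2.COLOR_BGR2HSV)
def rect(m,roi,z,name):
    x0,y0,x1,y1=roi; M=np.zeros_like(m); M[y0:y1,x0:x1]=m[y0:y1,x0:x1]
    c=max(cv2.findContours(M,0,1)[0],key=cv2.contourArea)
    P=onplane('top',c.reshape(-1,2),z)[:,:2].astype(np.float32)*1000
    print(name,cv2.contourArea(c),cv2.minAreaRect(P))
S,V,H=hsv[...,1],hsv[...,2],hsv[...,0]
rect(((S<60)&(V<160)).astype(np.uint8)*255,(335,165,405,275),.012,'tray')
dark=(V<60).astype(np.uint8)*255
rect(dark,(110,175,175,260),.03,'cradle')
# board: not table orange (saturation lower)
print(hsv[208,205],hsv[150,190],hsv[167,203],hsv[210,285])
np.set_printoptions(suppress=True,precision=3)
a=cv2.resize(im[150:225,185:305],None,fx=6.5,fy=6.5,interpolation=cv2.INTER_CUBIC); 
cv2.imwrite('pics/ts.png',a)
b=cv2.resize(im[180:260,110:180],None,fx=7,fy=7,interpolation=cv2.INTER_CUBIC); cv2.imwrite('pics/tc.png',b)
E
```

```text
tray 3740.5 ((484.4076232910156, -326.8453369140625), (129.66400146484375, 265.7261962890625), 80.7183837890625)
cradle 1503.5 ((518.7442016601562, 345.877685546875), (178.68824768066406, 86.76866912841797), 2.196930408477783)
[ 19  97 232] [ 19 191 223] [14 84 76] [ 17 117 181]
```

View pics/ts.png

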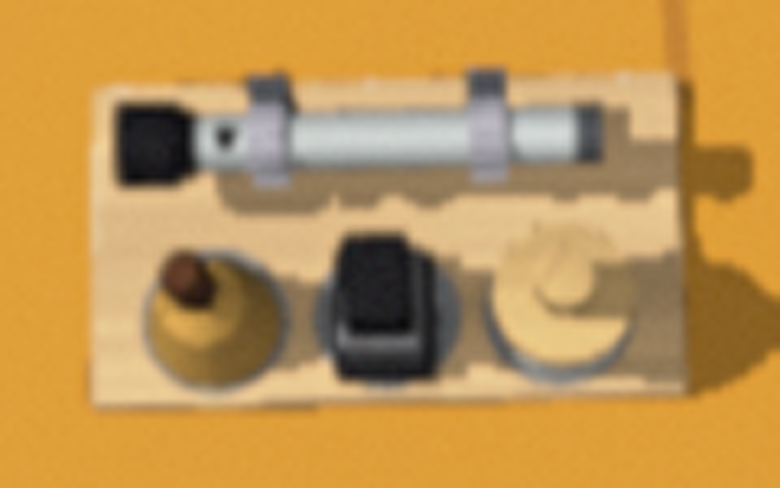

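View pics/tc.png

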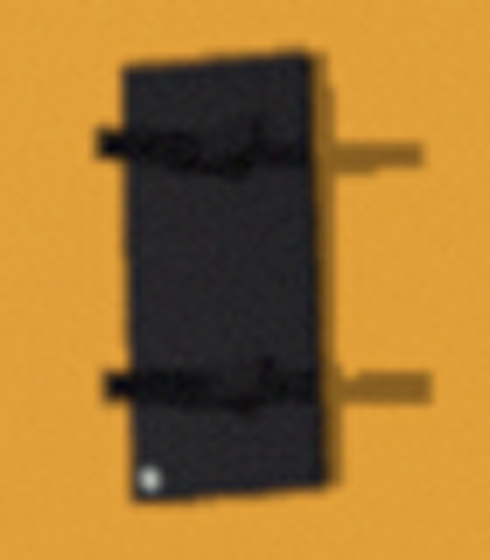

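The stand crop shows board corners at crop pixels (95,88), (680,75), (687,393) and (93,405). Base corners in the cradle crop are (122,66), (312,52), (328,484) and (133,500). The bell handle top, stamp grip and knob are all clear.

```bash
python3 - <<'E'
from h import *
np.set_printoptions(suppress=True,precision=4)
im=cv2.imread('pics/top0.png'); hsv=cv2.cvtColor(im,cv2.COLOR_BGR2HSV).astype(int)
def P(c,s,o,z): return onplane('top',(np.array(c,float)+.5)/s-.5+np.array(o),z)
so=(6.5,(185,150))
b=P([(95,88),(680,75),(687,393),(93,405)],*so,.012)
cr=P([(122,66),(312,52),(328,484),(133,500)],7,(110,180),.010)
for n,q in(('stand',b),('cradle',cr)):
    print(n,q[:,:2].mean(0),[np.linalg.norm(q[i]-q[(i+1)%4]).round(4) for i in range(4)])
# stand x axis (up in image): from bottom to top ; yaw
d=(b[0]+b[1]-b[2]-b[3]); e=(b[0]+b[3]-b[1]-b[2]); ys=np.arctan2(-e[0],e[1]); print('stand yaw deg x-edge',np.degrees(np.arctan2(d[1],d[0])),'y-edge',np.degrees(ys))
d=(cr[0]+cr[1]-cr[2]-cr[3]);e=(cr[0]+cr[3]-cr[1]-cr[2]); print('cradle yaw',np.degrees(np.arctan2(d[1],d[0])),np.degrees(np.arctan2(-e[0],e[1])))
c=b[:,:2].mean(0); y=ys; R=np.array([[np.cos(y),-np.sin(y)],[np.sin(y),np.cos(y)]])
for n,p in dict(jar=(-.037,-.078),stamp=(-.037,0),bell=(-.037,.078),torch=(.032,0)).items(): print(n,c+R@p)
print('seen bell top',P([(187,268)],*so,.117),'stamp top ctr',P([(373,283)],*so,.100),'knob',P([(567,280)],*so,.097))
t=P([(192,140),(600,133)],*so,.08);print('torch',t)
# scene view boards check: project stand objects to scene
print(proj('scene',[[*(c+R@[-.037,.078]),.134],[*(c+R@[-.037,0]),.112],[*(c+R@[-.037,-.078]),.113]]))
# tape, cup
print('tape',onplane('top',[(239,264)],.02),'cup',onplane('top',[(204,120)],.09))
s=cv2.imread('pics/scene0.png');cv2.imwrite('pics/ss.png',cv2.resize(s[160:280,195:345],None,fx=5,fy=5,interpolation=cv2.INTER_CUBIC))
E
```

```text
stand [0.6026 0.038 ] [np.float64(0.2715), np.float64(0.1488), np.float64(0.2687), np.float64(0.1486)]
cradle [0.5228 0.3478] [np.float64(0.0835), np.float64(0.1847), np.float64(0.0833), np.float64(0.1862)]
stand yaw deg x-edge -2.247469057322083 y-edge -2.045557389583205
cradle yaw 1.8411320073176032 1.4726912691441294
jar [ 0.5628 -0.0386]
stamp [0.5656 0.0394]
bell [0.5684 0.1173]
torch [0.6345 0.0369]
seen bell top [[0.5717 0.1182 0.117 ]] stamp top ctr [[0.5644 0.0419 0.1   ]] knob [[ 0.5616 -0.0399  0.097 ]]
torch [[ 0.6363  0.1186  0.08  ]
 [ 0.6291 -0.0587  0.08  ]]
[[308.6893 200.9425]
 [279.2888 188.2678]
 [252.0099 171.4108]]
tape [[0.3754 0.0636 0.02  ]] cup [[0.788  0.1425 0.09  ]]
```

View pics/ss.png

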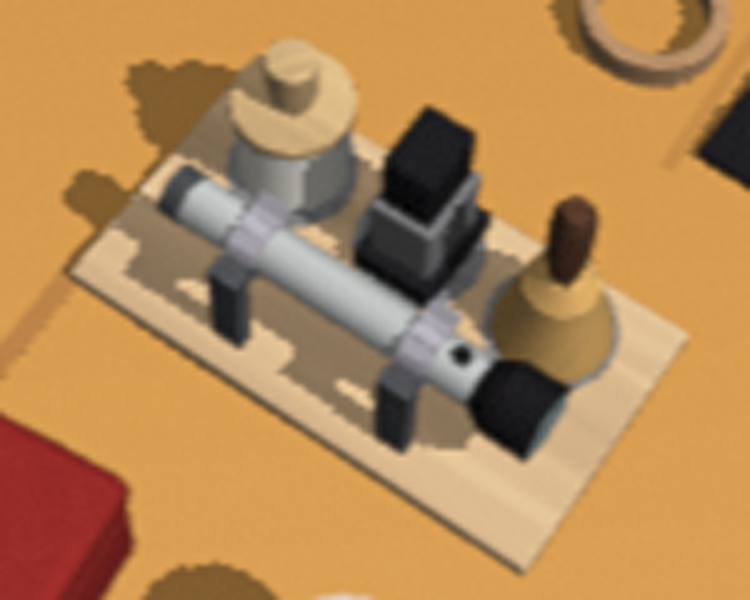

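```bash
cat >> h.py <<'E'
def yaw():
    w,x,y,z=get_state()['tool_rot']; return np.arctan2(2*(x*y+w*z),1-2*(y*y+z*z))
def go(*targets):
    "targets: (x,y,z[,yawdeg]) -> tool-frame shift in cm and az from now"
    s=get_state(); p=s['position']; a=yaw()
    for T in targets:
        d=np.array(T[:3])-p; out=np.array([d[0]*np.cos(a)+d[1]*np.sin(a),d[0]*np.sin(a)-d[1]*np.cos(a),-d[2]])*100
        az=0 if len(T)<4 else -((T[3]-np.degrees(a)+180)%360-180)
        print('go',T,'->',out.round(2),'az',round(az,1))
E
python3 - <<'E'
from h import *
np.set_printoptions(suppress=True,precision=4)
so=np.array((185,150)); ss=np.array((195,160))
A=dict(bell=((187,264),(574,208),.133),stamp=((373,283),(432,143),.112),jar=((567,280),(291,54),.113))
for n,(a,b,z) in A.items():
    print(n,onplane('top',[(np.array(a)+.5)/6.5-.5+so],z)[0],onplane('scene',[(np.array(b)+.5)/5-.5+ss],z)[0])
print(yaw()*57.3); go((.563,-.039,.2,-2.1),(.563,-.039,.084,-2.1))
# tray in scene view
im=cv2.imread('pics/scene0.png');hsv=cv2.cvtColor(im,cv2.COLOR_BGR2HSV)
m=((hsv[...,1]<60)&(hsv[...,2]<160)).astype(np.uint8);M=m*0;M[80:170,125:240]=m[80:170,125:240]
c=max(cv2.findContours(M,0,1)[0],key=cv2.contourArea)
print(cv2.minAreaRect(onplane('scene',c.reshape(-1,2),.012)[:,:2].astype(np.float32)*1000))
E
```

```text
bell [0.57   0.1163 0.133 ] [0.5675 0.1188 0.133 ]
stamp [0.5619 0.0413 0.112 ] [0.5632 0.0426 0.112 ]
jar [ 0.5584 -0.0395  0.113 ] [ 0.5594 -0.0386  0.113 ]
12.651687298531579
go (0.563, -0.039, 0.2, -2.1) -> [ 54.08 -51.34  -0.3 ] az 14.8
go (0.563, -0.039, 0.084, -2.1) -> [ 54.08 -51.34  11.3 ] az 14.8
((488.2974548339844, -322.53375244140625), (133.13560485839844, 269.57879638671875), 80.81494903564453)
```

carry_out(plan=[53.9, -51.3, -0.3, 0, 0, 14.8, 5, 53.9, -51.3, -0.3, 0, 0, 14.8, 5, 53.9, -51.3, -0.3, 0, 0, 14.8, 5, 53.9, -51.3, -0.3, 0, 0, 14.8, 5, 53.9, -51.3, -0.3, 0, 0, 14.8, 5, 53.9, -51.3, -0.3, 0, 0, 14.8, 5, 53.9, -51.3, -0.3, 0, 0, 14.8, 5, 53.9, -51.3, -0.3, 0, 0, 14.8, 5])

```text
time_s: 1.1
position: [0.4263, -0.2411, 0.1996]
tool_rot: [0.0, 1.0, -0.019, 0.0]
ft_force: [0.2, -1.9, -0.7]
gripper_width: 0.05
gripper_force: 0.0
```

```bash
python3 -c "
from h import *
print(yaw()*57.3,get_state()['position'],get_state()['q']); go((.56,-.039,.2,-2.1),(.56,-.039,.085,-2.1))"
```

```text
-2.1614342414453573 [ 0.42634865 -0.2410685   0.19964079] [-5.66695000e-01 -2.96306417e-01  1.82347555e+00 -2.50683415e-06
  1.61415667e+00  1.04182260e+00]
go (0.56, -0.039, 0.2, -2.1) -> [ 12.59 -20.7   -0.04] az -0.1
go (0.56, -0.039, 0.085, -2.1) -> [ 12.59 -20.7   11.46] az -0.1
```

carry_out(plan=[12.6, -20.7, 0, 0, 0, 0, 5, 12.6, -20.7, 0, 0, 0, 0, 5, 12.6, -20.7, 0, 0, 0, 0, 5, 12.6, -20.7, 0, 0, 0, 0, 5, 12.6, -20.7, 3, 0, 0, 0, 5, 12.6, -20.7, 5, 0, 0, 0, 5, 12.6, -20.7, 5, 0, 0, 0, 5])

```text
time_s: 1.98
position: [0.5584, -0.0412, 0.1481]
tool_rot: [-0.0, 1.0, -0.019, -0.001]
ft_force: [-0.7, 0.1, -0.5]
gripper_width: 0.0503
gripper_force: 0.0
```

```bash
python3 - <<'E'
from h import *
print(yaw()*57.3,get_state()['position'],get_state()['joint_velocities'].round(3)); go((.56,-.039,.085,-2.1))
im=snap('top');im2=snap('scene')
a=cv2.resize(im[150:225,195:295],None,fx=4,fy=4,interpolation=cv2.INTER_CUBIC);b=cv2.resize(im2[130:240,200:300],None,fx=4,fy=4,interpolation=cv2.INTER_CUBIC)
c=np.zeros((440,800,3),np.uint8);c[:300,:400]=a;c[:,400:]=b;cv2.imwrite('pics/g1.png',c)
E
```

```text
-2.1872223517799063 [ 0.55841902 -0.04121513  0.14805035] [-0.006 -0.019 -0.041  0.001  0.019  0.001]
go (0.56, -0.039, 0.085, -2.1) -> [ 0.15 -0.23  6.31] az -0.1
```

View pics/g1.png

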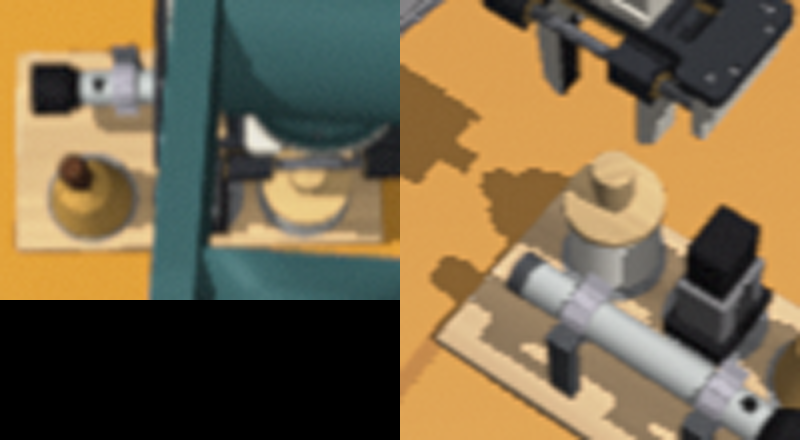

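The gripper hangs above the jar, with the knob in the top panel at (310,178). I'll descend and grip.

carry_out(plan=[0.15, -0.2, 3, 0, 0, 0, 5, 0.15, -0.2, 5.5, 0, 0, 0, 5, 0.15, -0.2, 6.3, 0, 0, 0, 5, 0.15, -0.2, 6.3, 0, 0, 0, 5, 0.15, -0.2, 6.3, 0, 0, 0, 2, 0.15, -0.2, 6.3, 0, 0, 0, 1.5, 0.15, -0.2, 6.3, 0, 0, 0, 1.5, 0.15, -0.2, 6.3, 0, 0, 0, 1.5])

```text
time_s: 3.08
position: [0.5612, -0.0388, 0.0871]
tool_rot: [-0.0, 1.0, -0.019, 0.0]
ft_force: [-0.2, 1.1, 4.0]
gripper_width: 0.024
gripper_force: 30.0
```

```bash
python3 - <<'E'
from h import *
s=get_state();print(yaw()*57.3,s['position'],s['gripper_width'],s['gripper_force'])
y=np.radians(-9.3);c=np.array([.487,-.325]);e=np.array([np.cos(y),np.sin(y)])
for n in(.085,0,-.085): print(n,c+n*e)
p=c+.085*e; go((.56,-.039,.2),(*p,.2),(*p,.08))
E
```

```text
-2.144008206291965 [ 0.56120156 -0.0387635   0.08713414] 0.023959722899140747 30.004885657690465
0.085 [ 0.57088274 -0.33873632]
0 [ 0.487 -0.325]
-0.085 [ 0.40311726 -0.31126368]
go (0.56, -0.039, 0.2) -> [ -0.12   0.03 -11.29] az 0
go (np.float64(0.5708827358945786), np.float64(-0.3387363247937857), 0.2) -> [  2.09  29.94 -11.29] az 0
go (np.float64(0.5708827358945786), np.float64(-0.3387363247937857), 0.08) -> [ 2.09 29.94  0.71] az 0
```

carry_out(plan=[0, 0, -1.5, 0, 0, 0, 1.5, 0, 0, -5, 0, 0, 0, 1.5, 0, 0, -9, 0, 0, 0, 1.5, 0.3, 4, -11, 0, 0, 0, 1.5, 0.8, 10, -11, 0, 0, 0, 1.5, 1.2, 16, -11, 0, 0, 0, 1.5, 1.6, 22, -11, 0, 0, 0, 1.5, 2.0, 27, -11, 0, 0, 0, 1.5])

```text
time_s: 4.08
position: [0.5704, -0.3117, 0.1973]
tool_rot: [0.0, 1.0, -0.019, -0.0]
ft_force: [-0.4, 1.7, -2.4]
gripper_width: 0.0233
gripper_force: 30.0
```

carry_out(plan=[0.1, 2.9, 0, 0, 0, 0, 1.5, 0.1, 2.9, 0, 0, 0, 0, 1.5, 0.1, 2.9, 4, 0, 0, 0, 1.5, 0.1, 2.9, 8, 0, 0, 0, 1.5, 0.1, 2.9, 9, 0, 0, 0, 1.5, 0.1, 2.9, 9, 0, 0, 0, 1.5])

```text
time_s: 4.82
position: [0.571, -0.3381, 0.1075]
tool_rot: [-0.0, 1.0, -0.019, 0.0]
ft_force: [-0.9, -0.3, -2.8]
gripper_width: 0.0237
gripper_force: 30.0
```

```bash
python3 - <<'E'
from h import *
s=get_state();print(yaw()*57.3,s['position'],s['gripper_width'],s['gripper_force'],s['joint_velocities'].round(3))
go((.571,-.339,.080))
im=snap('top');im2=snap('scene')
a=cv2.resize(im[140:290,300:440],None,fx=2.8,fy=2.8,interpolation=cv2.INTER_CUBIC);b=cv2.resize(im2[70:180,120:260],None,fx=2.8,fy=2.8,interpolation=cv2.INTER_CUBIC)
c=np.zeros((420,790,3),np.uint8);c[:420,:392]=a;c[:308,395:787]=b;cv2.imwrite('pics/g2.png',c)
E
```

```text
-2.122548614009451 [ 0.57095315 -0.33805379  0.107509  ] 0.023695515137407478 29.99359222361818 [-0.003 -0.015 -0.028 -0.     0.005 -0.002]
go (0.571, -0.339, 0.08) -> [0.01 0.09 2.75] az 0
```

View pics/g2.png

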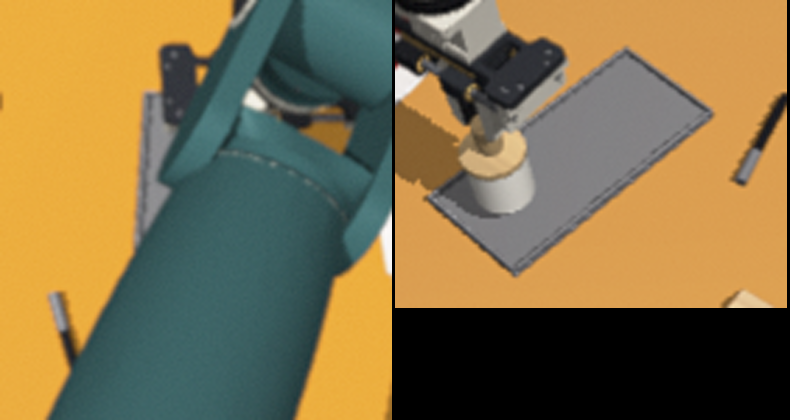

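The jar hangs upright over the tray's far end, at crop (500,180) inside the rim, so I'll lower it.

carry_out(plan=[0, 0.1, 1.5, 0, 0, 0, 1.5, 0, 0.1, 2.2, 0, 0, 0, 1.5, 0, 0.1, 2.6, 0, 0, 0, 1.5, 0, 0.1, 2.6, 0, 0, 0, 1.5, 0, 0.1, 2.6, 0, 0, 0, 1.5])

```text
time_s: 5.55
position: [0.5708, -0.3396, 0.081]
tool_rot: [0.0, 1.0, -0.019, 0.0]
ft_force: [0.6, 0.4, -2.7]
gripper_width: 0.0236
gripper_force: 30.0
```

carry_out(plan=[0, 0, 0.15, 0, 0, 0, 1.5, 0, 0, 0.25, 0, 0, 0, 1.5, 0, 0, 0.25, 0, 0, 0, 1.5, 0, 0, 0.25, 0, 0, 0, 5, 0, 0, 0.25, 0, 0, 0, 5, 0, 0, -2, 0, 0, 0, 5, 0, 0, -7, 0, 0, 0, 5, 0, 0, -12, 0, 0, 0, 5])

```text
time_s: 6.55
position: [0.5706, -0.3394, 0.2038]
tool_rot: [0.0, 1.0, -0.019, 0.0]
ft_force: [0.6, -0.6, 0.1]
gripper_width: 0.0501
gripper_force: 0.0
```

```bash
python3 - <<'E'
from h import *
s=get_state();print(yaw()*57.3,s['position'],s['gripper_width'],s['time_s'])
go((.5635,.041,.2,-2.1),(.5635,.041,.073,-2.1))
snap('top','t2.png')
E
```

```text
-2.1498730042210874 [ 0.57059329 -0.3393946   0.20375813] 0.050082703878223944 6.55
go (0.5635, 0.041, 0.2, -2.1) -> [ -2.14 -37.99   0.38] az -0.0
go (0.5635, 0.041, 0.073, -2.1) -> [ -2.14 -37.99  13.08] az -0.0
```

carry_out(plan=[-0.3, -6, 0.2, 0, 0, 0, 5, -0.6, -12, 0.2, 0, 0, 0, 5, -1, -18, 0.2, 0, 0, 0, 5, -1.3, -24, 0.2, 0, 0, 0, 5, -1.7, -30, 0.2, 0, 0, 0, 5, -2, -35, 0.2, 0, 0, 0, 5, -2.1, -38, 0.2, 0, 0, 0, 5, -2.1, -38, 3, 0, 0, 0, 5])

```text
time_s: 7.6
position: [0.565, 0.0431, 0.1738]
tool_rot: [-0.0, 1.0, -0.017, 0.003]
ft_force: [0.3, -0.4, -0.4]
gripper_width: 0.0501
gripper_force: 0.0
```

carry_out(plan=[0, 0, 2, 0, 0, 0, 5, 0, 0, 4, 0, 0, 0, 5, 0, 0, 4, 0, 0, 0, 5, 0, 0, 4, 0, 0, 0, 5])

```text
time_s: 8.1
position: [0.5643, 0.0408, 0.1314]
tool_rot: [-0.0, 1.0, -0.019, 0.0]
ft_force: [-0.3, 0.3, 0.8]
gripper_width: 0.05
gripper_force: 0.0
```

```bash
python3 - <<'E'
from h import *
s=get_state();print(yaw()*57.3,s['position'],s['gripper_width'],s['time_s'])
go((.5635,.041,.079,-2.1))
im=snap('top');im2=snap('scene')
a=cv2.resize(im[150:225,195:295],None,fx=4,fy=4,interpolation=cv2.INTER_CUBIC);b=cv2.resize(im2[130:240,220:320],None,fx=4,fy=4,interpolation=cv2.INTER_CUBIC)
c=np.zeros((440,800,3),np.uint8);c[:300,:400]=a;c[:,400:]=b;cv2.imwrite('pics/g3.png',c)
print(proj('scene',[s['position']])*4-np.array([220,130])*4+[400,0])
E
```

```text
-2.1745296661943603 [0.56429146 0.04078682 0.13143587] 0.049990194554528654 8.1
go (0.5635, 0.041, 0.079, -2.1) -> [-0.08 -0.02  5.24] az -0.1
[[641.85907839 215.34139511]]
```

View pics/g3.png

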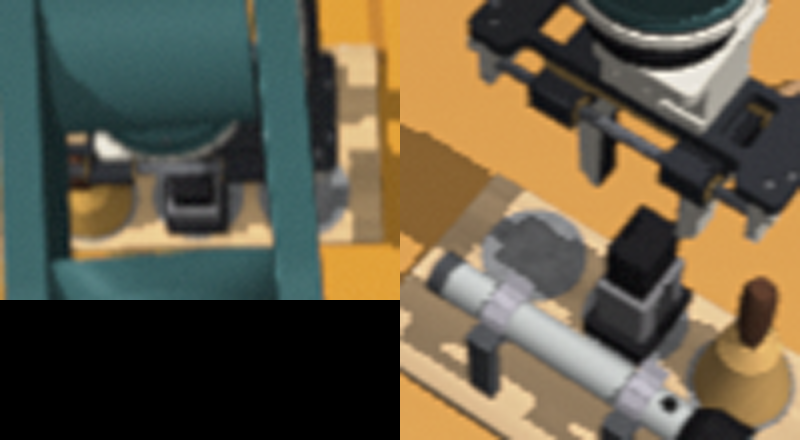

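The fingers, at crop (600,170) and (690,225), straddle the stamp grip at (643,245). The jar's spot is empty.

carry_out(plan=[-0.1, 0, 3, 0, 0, 0, 5, -0.1, 0, 5, 0, 0, 0, 5, -0.1, 0, 5.3, 0, 0, 0, 5, -0.1, 0, 5.3, 0, 0, 0, 3, -0.1, 0, 5.3, 0, 0, 0, 2, -0.1, 0, 5.3, 0, 0, 0, 2, -0.1, 0, 5.3, 0, 0, 0, 2])

```text
time_s: 9.07
position: [0.5634, 0.0412, 0.0786]
tool_rot: [-0.0, 1.0, -0.019, 0.001]
ft_force: [0.3, 1.7, 6.9]
gripper_width: 0.0297
gripper_force: 30.0
```

```bash
python3 - <<'E'
from h import *
s=get_state();print(yaw()*57.3,s['position'],s['gripper_width'],s['gripper_force'],s['ft_force'])
go((.487,-.325,.2),(.487,-.325,.075))
E
```

```text
-2.146493677468054 [0.56342853 0.04118074 0.07855674] 0.029651601512559148 29.99694138765335 [0.32127109 1.72296221 6.92251338]
go (0.487, -0.325, 0.2) -> [ -6.27  36.88 -12.14] az 0
go (0.487, -0.325, 0.075) -> [-6.27 36.88  0.36] az 0
```

carry_out(plan=[0, 0, -1.5, 0, 0, 0, 2, 0, 0, -5, 0, 0, 0, 2, 0, 0, -9, 0, 0, 0, 2, -0.8, 5, -11, 0, 0, 0, 2, -1.8, 11, -12, 0, 0, 0, 2, -2.9, 17, -12, 0, 0, 0, 2, -3.9, 23, -12, 0, 0, 0, 2, -4.9, 29, -12, 0, 0, 0, 2])

```text
time_s: 10.07
position: [0.5023, -0.2487, 0.1987]
tool_rot: [0.0, 1.0, -0.019, 0.0]
ft_force: [1.1, -0.6, -0.8]
gripper_width: 0.0298
gripper_force: 30.0
```

carry_out(plan=[-1.0, 5.5, 0, 0, 0, 0, 2, -1.4, 7.9, 0, 0, 0, 0, 2, -1.4, 7.9, 3, 0, 0, 0, 2, -1.4, 7.9, 7, 0, 0, 0, 2, -1.4, 7.9, 10, 0, 0, 0, 2, -1.4, 7.9, 11, 0, 0, 0, 2, -1.4, 7.9, 11, 0, 0, 0, 2, -1.4, 7.9, 11, 0, 0, 0, 2])

```text
time_s: 11.08
position: [0.4867, -0.3257, 0.0894]
tool_rot: [0.001, 1.0, -0.019, 0.001]
ft_force: [-0.0, -0.2, -0.8]
gripper_width: 0.0296
gripper_force: 30.0
```

```bash
python3 - <<'E'
from h import *
s=get_state();print(yaw()*57.3,s['position'],s['gripper_width'],s['gripper_force'],s['ft_force'])
go((.487,-.325,.0705))
E
```

```text
-2.148219419201938 [ 0.48673511 -0.32566854  0.08937772] 0.029618567556235053 29.99345362186432 [-0.03156809 -0.22650068 -0.79579176]
go (0.487, -0.325, 0.0705) -> [ 0.02 -0.07  1.89] az 0
```

carry_out(plan=[0, 0, 1.2, 0, 0, 0, 2, 0, 0, 1.7, 0, 0, 0, 2, 0, 0, 1.9, 0, 0, 0, 2, 0, 0, 1.95, 0, 0, 0, 2, 0, 0, 1.95, 0, 0, 0, 2])

```text
time_s: 11.7
position: [0.4867, -0.3253, 0.0705]
tool_rot: [0.0, 1.0, -0.019, 0.001]
ft_force: [-6.5, 7.5, 22.3]
gripper_width: 0.0295
gripper_force: 30.1
```

carry_out(plan=[0, 0, 0, 0, 0, 0, 5, 0, 0, 0, 0, 0, 0, 5, 0, 0, -2, 0, 0, 0, 5, 0, 0, -7, 0, 0, 0, 5, 0, 0, -12, 0, 0, 0, 5, 0, 0, -13, 0, 0, 0, 5])

```text
time_s: 12.45
position: [0.4871, -0.326, 0.2033]
tool_rot: [0.002, 1.0, -0.019, 0.002]
ft_force: [1.1, 0.2, -0.7]
gripper_width: 0.0501
gripper_force: 0.0
```

```bash
python3 - <<'E'
from h import *
s=get_state();print(yaw()*57.3,s['position'],s['gripper_width'],s['time_s'])
go((.569,.117,.2,-2.1),(.569,.117,.09,-2.1))
E
```

```text
-2.149010846152702 [ 0.48707682 -0.32597055  0.20334847] 0.050099952146084537 12.45
go (0.569, 0.117, 0.2, -2.1) -> [  6.53 -44.57   0.33] az -0.0
go (0.569, 0.117, 0.09, -2.1) -> [  6.53 -44.57  11.33] az -0.0
```

carry_out(plan=[0.8, -6, 0, 0, 0, 0, 5, 1.7, -12, 0, 0, 0, 0, 5, 2.6, -18, 0, 0, 0, 0, 5, 3.5, -24, 0, 0, 0, 0, 5, 4.4, -30, 0, 0, 0, 0, 5, 5.3, -36, 0, 0, 0, 0, 5, 6.1, -41.5, 0, 0, 0, 0, 5, 6.5, -44.6, 1.5, 0, 0, 0, 5])

```text
time_s: 13.45
position: [0.5681, 0.1206, 0.184]
tool_rot: [-0.0, 1.0, -0.018, 0.001]
ft_force: [0.2, -0.0, 0.1]
gripper_width: 0.05
gripper_force: 0.0
```

carry_out(plan=[0, 0, 2, 0, 0, 0, 5, 0, 0, 3, 0, 0, 0, 5, 0, 0, 3, 0, 0, 0, 5, 0, 0, 3, 0, 0, 0, 5])

```text
time_s: 13.95
position: [0.5681, 0.1172, 0.154]
tool_rot: [-0.0, 1.0, -0.019, 0.0]
ft_force: [0.1, 0.7, 0.4]
gripper_width: 0.05
gripper_force: 0.0
```

```bash
python3 - <<'E'
from h import *
s=get_state();print(yaw()*57.3,s['position'],s['gripper_width'],s['time_s'])
go((.569,.117,.09,-2.1))
im=snap('top');im2=snap('scene')
b=cv2.resize(im2[150:250,240:340],None,fx=4,fy=4,interpolation=cv2.INTER_CUBIC)
a=cv2.resize(im2[70:180,120:260],None,fx=2.8,fy=2.8,interpolation=cv2.INTER_CUBIC)
c=np.zeros((440,800,3),np.uint8);c[:308,:392]=a;c[:400,400:]=b;cv2.imwrite('pics/g4.png',c)
print(proj('scene',[s['position']])*4-np.array([240,150])*4+[400,0])
E
```

```text
-2.2165677532405623 [0.56812266 0.11715363 0.15397897] 0.049985708560046534 13.95
go (0.569, 0.117, 0.09, -2.1) -> [0.09 0.01 6.4 ] az -0.1
[[678.29403518 185.66721516]]
```

View pics/g4.png

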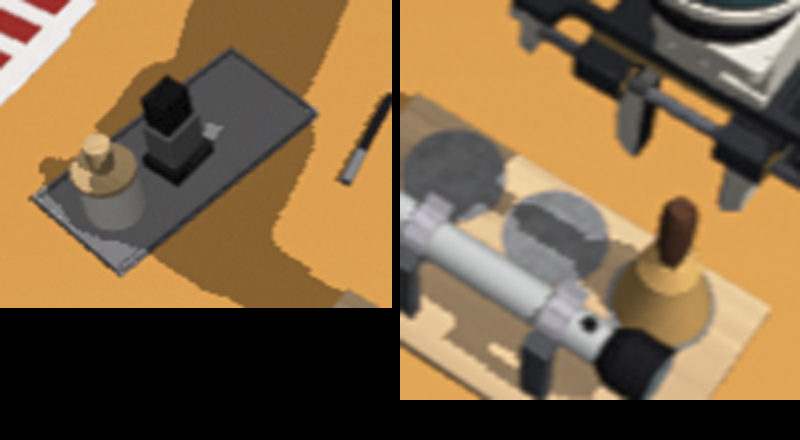

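Jar (left panel, 105,190) and stamp (175,140) stand upright in the tray. The fingers are over the bell handle (680,210).

carry_out(plan=[0.1, 0, 3, 0, 0, 0, 5, 0.1, 0, 5.6, 0, 0, 0, 5, 0.1, 0, 6.4, 0, 0, 0, 5, 0.1, 0, 6.4, 0, 0, 0, 3, 0.1, 0, 6.4, 0, 0, 0, 1, 0.1, 0, 6.4, 0, 0, 0, 1, 0.1, 0, 6.4, 0, 0, 0, 1])

```text
time_s: 14.92
position: [0.5692, 0.1181, 0.09]
tool_rot: [-0.0, 1.0, -0.019, 0.001]
ft_force: [0.3, 2.2, 4.6]
gripper_width: 0.0211
gripper_force: 30.0
```

```bash
python3 - <<'E'
from h import *
s=get_state();print(yaw()*57.3,s['position'],s['gripper_width'],s['gripper_force'],s['ft_force'])
go((.403,-.311,.2),(.403,-.311,.082))
E
```

```text
-2.1455470386337274 [0.56921627 0.11814258 0.08997096] 0.02106915967983929 30.005402314461413 [0.26671497 2.16417352 4.609444  ]
go (0.403, -0.311, 0.2) -> [-15.    43.51 -11.  ] az 0
go (0.403, -0.311, 0.082) -> [-15.    43.51   0.8 ] az 0
```

carry_out(plan=[0, 0, -1.5, 0, 0, 0, 1, 0, 0, -5, 0, 0, 0, 1, 0, 0, -9, 0, 0, 0, 1, -1.7, 5, -11, 0, 0, 0, 1, -3.6, 10.5, -11, 0, 0, 0, 1, -5.5, 16, -11, 0, 0, 0, 1, -7.4, 21.5, -11, 0, 0, 0, 1, -9.3, 27, -11, 0, 0, 0, 1])

```text
time_s: 15.92
position: [0.4647, -0.1499, 0.2002]
tool_rot: [0.0, 1.0, -0.019, 0.0]
ft_force: [1.3, 0.0, -2.7]
gripper_width: 0.0211
gripper_force: 30.0
```

carry_out(plan=[-1.9, 5.5, 0, 0, 0, 0, 1, -3.8, 11, 0, 0, 0, 0, 1, -5.7, 16.5, 0, 0, 0, 0, 1, -5.7, 16.5, 2, 0, 0, 0, 1, -5.7, 16.5, 6, 0, 0, 0, 1, -5.7, 16.5, 9, 0, 0, 0, 1, -5.7, 16.5, 10, 0, 0, 0, 1, -5.7, 16.5, 10, 0, 0, 0, 1])

```text
time_s: 16.92
position: [0.4028, -0.3108, 0.0995]
tool_rot: [-0.0, 1.0, -0.018, -0.0]
ft_force: [-0.2, -0.1, -1.1]
gripper_width: 0.0212
gripper_force: 30.0
```

```bash
python3 - <<'E'
from h import *
s=get_state();print(yaw()*57.3,s['position'],s['gripper_width'],s['gripper_force'],s['ft_force'])
go((.403,-.311,.0815))
E
```

```text
-2.1179880891569693 [ 0.40283615 -0.31076728  0.09953387] 0.021244929047183697 29.999149597424548 [-0.17275864 -0.07726549 -1.11997923]
go (0.403, -0.311, 0.0815) -> [0.02 0.02 1.8 ] az 0
```

carry_out(plan=[0, 0, 1.1, 0, 0, 0, 1, 0, 0, 1.6, 0, 0, 0, 1, 0, 0, 1.8, 0, 0, 0, 1, 0, 0, 1.8, 0, 0, 0, 1, 0, 0, 1.8, 0, 0, 0, 1])

```text
time_s: 17.55
position: [0.4029, -0.3114, 0.0821]
tool_rot: [0.0, 1.0, -0.019, 0.0]
ft_force: [-1.5, 0.3, 6.0]
gripper_width: 0.0212
gripper_force: 30.0
```

carry_out(plan=[0, 0, 0, 0, 0, 0, 5, 0, 0, 0, 0, 0, 0, 5, 0, 0, -2, 0, 0, 0, 5, 0, 0, -7, 0, 0, 0, 5, 0, 0, -12, 0, 0, 0, 5, 0, 0, -13, 0, 0, 0, 5])

```text
time_s: 18.3
position: [0.4034, -0.3118, 0.2162]
tool_rot: [0.002, 1.0, -0.019, 0.002]
ft_force: [-0.6, -0.2, 0.5]
gripper_width: 0.0504
gripper_force: 0.0
```

```bash
python3 - <<'E'
from h import *
np.set_printoptions(suppress=True,precision=4)
s=get_state();print(yaw()*57.3,s['position'],s['gripper_width'],s['time_s'])
go((.635,.037,.21,88),(.635,.037,.053,88))
im2=snap('scene')
b=cv2.resize(im2[180:260,215:325],None,fx=4.5,fy=4.5,interpolation=cv2.INTER_CUBIC)
a=cv2.resize(im2[70:180,120:260],None,fx=2,fy=2,interpolation=cv2.INTER_CUBIC)
c=np.zeros((360,800,3),np.uint8);c[:220,:280]=a;c[:360,300:795]=b;cv2.imwrite('pics/g5.png',c)
E
```

```text
-2.1472053851830153 [ 0.4034 -0.3118  0.2162] 0.05035976451235225 18.3
go (0.635, 0.037, 0.21, 88) -> [ 21.83 -35.72   0.62] az -90.1
go (0.635, 0.037, 0.053, 88) -> [ 21.83 -35.72  16.32] az -90.1
```

View pics/g5.png

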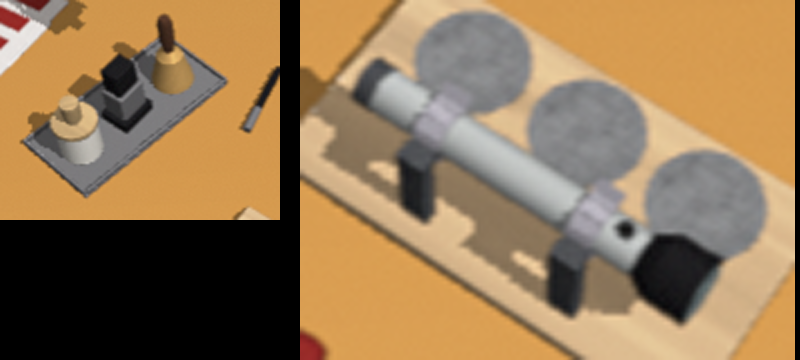

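All three stand upright in the tray, and the torch is in its clips with its middle at about crop (520,163).

carry_out(plan=[2.7, -4.4, 0, 0, 0, -10.5, 6, 5.4, -8.8, 0, 0, 0, -21, 6, 8.1, -13.2, 0, 0, 0, -31, 6, 10.8, -17.6, 0, 0, 0, -41, 6, 13.5, -22, 0, 0, 0, -51, 6, 16.2, -26.4, 0, 0, 0, -61, 6, 18.9, -30.8, 0, 0, 0, -71, 6, 21.8, -35.7, 0, 0, 0, -81, 6])

```text
time_s: 19.35
position: [0.6343, 0.0389, 0.2103]
tool_rot: [-0.0, 0.771, 0.637, -0.001]
ft_force: [0.6, -0.9, 0.2]
gripper_width: 0.0598
gripper_force: 0.0
```

carry_out(plan=[0, 0, 2, 0, 0, -9.1, 6, 0, 0, 5, 0, 0, -9.1, 6, 0, 0, 8, 0, 0, -9.1, 6, 0, 0, 8, 0, 0, -9.1, 6, 0, 0, 8, 0, 0, -9.1, 6])

```text
time_s: 19.98
position: [0.6341, 0.0374, 0.1322]
tool_rot: [0.0, 0.72, 0.694, 0.0]
ft_force: [-0.8, -0.5, 0.2]
gripper_width: 0.06
gripper_force: 0.0
```

```bash
python3 - <<'E'
from h import *
np.set_printoptions(suppress=True,precision=4)
print('torch mid',onplane('scene',[((520-300+.5)/4.5-.5+215,(163.5)/4.5-.5+180)],.072))
s=get_state();print(yaw()*57.3,s['position'],s['gripper_width'],s['time_s'])
go((.635,.037,.053,88))
im2=snap('scene')
b=cv2.resize(im2[140:260,215:325],None,fx=4.5,fy=4.5,interpolation=cv2.INTER_CUBIC);cv2.imwrite('pics/g6.png',b)
print(proj('scene',[s['position'],s['position']-[0,0,.072]])*4.5-np.array([215,140])*4.5)
E
```

```text
torch mid [[0.6282 0.0373 0.072 ]]
87.95523366996538 [0.6341 0.0374 0.1322] 0.06001418040345454 19.975
go (0.635, 0.037, 0.053, 88) -> [-0.04  0.09  7.92] az -0.1
[[212.9276 294.7593]
 [211.9468 359.9212]]
```

View pics/g6.png

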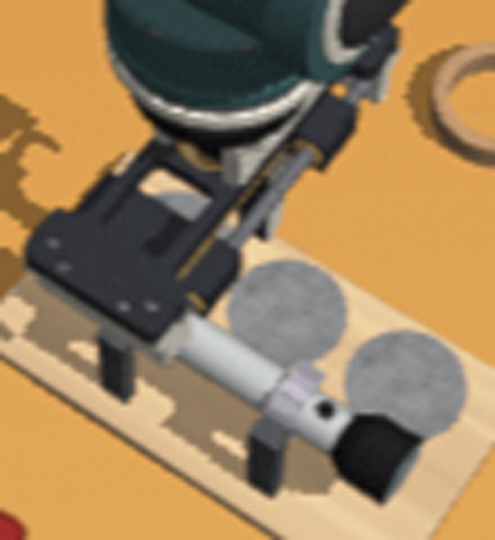

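carry_out(plan=[0, -0.2, 3, 0, 0, 0, 6, 0, -0.2, 6, 0, 0, 0, 6, 0, -0.2, 7.9, 0, 0, 0, 6, 0, -0.2, 7.9, 0, 0, 0, 6, 0, -0.2, 7.9, 0, 0, 0, 3, 0, -0.2, 7.9, 0, 0, 0, 1.5, 0, -0.2, 7.9, 0, 0, 0, 1.5, 0, -0.2, 7.9, 0, 0, 0, 1.5])

```text
time_s: 21.02
position: [0.6325, 0.0375, 0.0528]
tool_rot: [0.001, 0.72, 0.694, 0.001]
ft_force: [8.1, -1.0, 6.7]
gripper_width: 0.0246
gripper_force: 5.0
```

```bash
python3 - <<'E'
from h import *
s=get_state();print(yaw()*57.3,s['position'],s['gripper_width'],s['gripper_force'],s['ft_force'],s['wrist_torque'])
E
```

```text
87.95686554795515 [0.63247266 0.03745558 0.05278769] 0.024555277615111365 5.016655353829265 [ 8.12691448 -1.01680355  6.66981879] [-0.14734864 -1.7218975  -0.0338465 ]
```

carry_out(plan=[0, 0.0, 0, 0, 0, 0, 1.5, 0, -0.5, 0, 0, 0, 0, 1.5, 0, -1, 0, 0, 0, 0, 1.5, 0, -1.6, 0, 0, 0, 0, 1.5, 0, -2.4, 0, 0, 0, 0, 1.5, 0, -3.5, 0, 0, 0, 0, 1.5, 0, -4.6, 0, 0, 0, 0, 1.5, 0, -5.5, 0, 0, 0, 0, 1.5])

```text
time_s: 22.02
position: [0.576, 0.0395, 0.0521]
tool_rot: [-0.0, 0.72, 0.694, -0.0]
ft_force: [-0.6, -0.6, -2.7]
gripper_width: 0.0229
gripper_force: 28.7
```

```bash
python3 - <<'E'
from h import *
np.set_printoptions(suppress=True,precision=4)
s=get_state();print(yaw()*57.3,s['position'],s['gripper_width'],s['gripper_force'],s['ft_force'],s['wrist_torque'])
im2=snap('scene'); im=snap('top')
b=cv2.resize(im2[140:260,215:325],None,fx=3.6,fy=3.6,interpolation=cv2.INTER_CUBIC)
a=cv2.resize(im[150:225,195:295],None,fx=3.9,fy=3.9,interpolation=cv2.INTER_CUBIC);
c=np.zeros((440,800,3),np.uint8);c[:a.shape[0],:a.shape[1]]=a;c[:b.shape[0],400:400+b.shape[1]]=b[:, :400];cv2.imwrite('pics/g7.png',c)
E
```

```text
87.95525888020258 [0.576  0.0395 0.0521] 0.022908264616729786 28.67715150117874 [-0.5595 -0.5516 -2.7426] [-0.053  -0.0627 -0.0544]
```

View pics/g7.png

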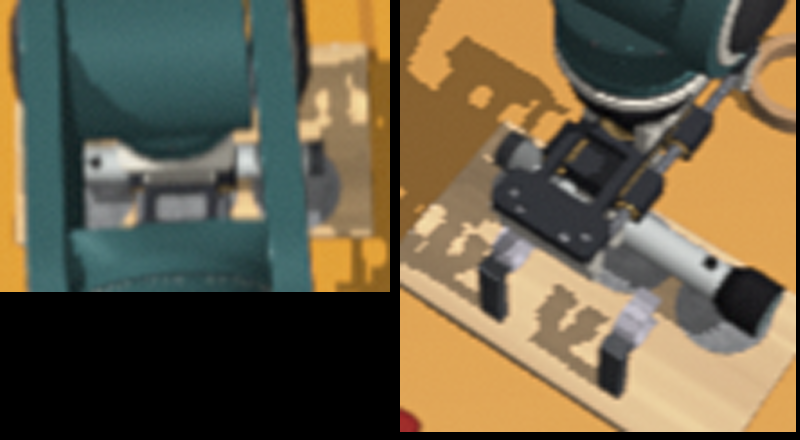

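The torch is free of the clips and level in the gripper, with the head at the right-hand end (755,300). Next I'll lift it and cross-check the cradle in the scene view numerically.

carry_out(plan=[0, 0, -3, 0, 0, 0, 1.5, 0, 0, -8, 0, 0, 0, 1.5, 0, 0, -13, 0, 0, 0, 1.5, 0, 0, -14, 0, 0, 0, 1.5, 0, 0, -14, 0, 0, 0, 1.5])

```text
time_s: 22.75
position: [0.577, 0.0395, 0.1918]
tool_rot: [0.0, 0.72, 0.694, 0.0]
ft_force: [-0.4, 0.5, -3.5]
gripper_width: 0.023
gripper_force: 28.6
```

```bash
python3 - <<'E'
from h import *
np.set_printoptions(suppress=True,precision=4)
s=get_state();print(yaw()*57.3,s['position'],s['gripper_width'],s['gripper_force'],s['ft_force'])
c=np.array([.5228,.3478]);y=np.radians(1.65);R=np.array([[np.cos(y),-np.sin(y)],[np.sin(y),np.cos(y)]])
C=[[*(c+R@p),.010] for p in((.095,.042),(.095,-.042),(-.095,-.042),(-.095,.042))]
for n,roi in(('scene',(360,215,435,305)),('top',(110,175,175,260))):
    im=cv2.imread(f'pics/{n}0.png');V=cv2.cvtColor(im,cv2.COLOR_BGR2HSV)[...,2]
    x0,y0,x1,y1=roi;M=np.zeros(V.shape,np.uint8);M[y0:y1,x0:x1]=(V<65)[y0:y1,x0:x1]
    ct=max(cv2.findContours(M,0,2)[0],key=cv2.contourArea)
    print(n,'proj',proj(n,C).round(1).tolist(),'poly',cv2.approxPolyDP(ct,2.5,True).reshape(-1,2).tolist())
go((.5228,.3478,.195,1.65))
# tape/stand safe; place height
E
```

```text
87.95677649856063 [0.577  0.0395 0.1918] 0.022990127937775332 28.644616305828094 [-0.3573  0.471  -3.5098]
scene proj [[397.5, 302.1], [363.9, 283.2], [396.6, 220.3], [428.3, 236.6]] poly [[399, 223], [366, 283], [396, 301], [427, 239]]
top proj [[127.0, 188.4], [154.3, 186.1], [156.5, 249.6], [128.4, 251.7]] poly [[153, 188], [128, 190], [125, 201], [129, 204], [129, 232], [126, 236], [132, 250], [155, 248]]
go (0.5228, 0.3478, 0.195, 1.65) -> [30.62 -6.52 -0.32] az 86.3
```

carry_out(plan=[3.8, -0.8, 0, 0, 0, 10, 1.5, 7.6, -1.6, 0, 0, 0, 20, 1.5, 11.4, -2.4, 0, 0, 0, 30, 1.5, 15.2, -3.2, 0, 0, 0, 40, 1.5, 19, -4, 0, 0, 0, 50, 1.5, 22.8, -4.8, 0, 0, 0, 60, 1.5, 26.6, -5.6, 0, 0, 0, 70, 1.5, 30.6, -6.5, 0, 0, 0, 80, 1.5])

```text
time_s: 23.75
position: [0.522, 0.3485, 0.1894]
tool_rot: [0.001, 0.998, 0.066, -0.001]
ft_force: [0.5, 0.2, -3.1]
gripper_width: 0.0234
gripper_force: 28.7
```

carry_out(plan=[0, 0, 0, 0, 0, 6.3, 1.5, 0, 0, 0, 0, 0, 6.3, 1.5, 0, 0, 3, 0, 0, 6.3, 1.5, 0, 0, 7, 0, 0, 6.3, 1.5, 0, 0, 10, 0, 0, 6.3, 1.5, 0, 0, 10, 0, 0, 6.3, 1.5, 0, 0, 10, 0, 0, 6.3, 1.5])

```text
time_s: 24.62
position: [0.5233, 0.3475, 0.0932]
tool_rot: [-0.0, 1.0, 0.015, 0.0]
ft_force: [-0.5, -0.4, -1.8]
gripper_width: 0.0232
gripper_force: 28.7
```

```bash
python3 - <<'E'
from h import *
np.set_printoptions(suppress=True,precision=4)
s=get_state();print(yaw()*57.3,s['position'],s['gripper_width'],s['gripper_force'],s['ft_force'])
go((.5228,.3478,.031,1.65))
im2=snap('scene'); im=snap('top')
b=cv2.resize(im2[190:320,340:460],None,fx=3.3,fy=3.3,interpolation=cv2.INTER_CUBIC)
a=cv2.resize(im[160:275,100:200],None,fx=3.9,fy=3.9,interpolation=cv2.INTER_CUBIC);
c=np.zeros((450,800,3),np.uint8);c[:a.shape[0],:a.shape[1]]=a;c[:b.shape[0],400:400+b.shape[1]]=b[:, :400];cv2.imwrite('pics/g8.png',c)
E
```

```text
1.699016672943394 [0.5233 0.3475 0.0932] 0.023186318535898323 28.69766592979431 [-0.4529 -0.431  -1.761 ]
go (0.5228, 0.3478, 0.031, 1.65) -> [-0.05 -0.03  6.22] az 0.0
```

View pics/g8.png

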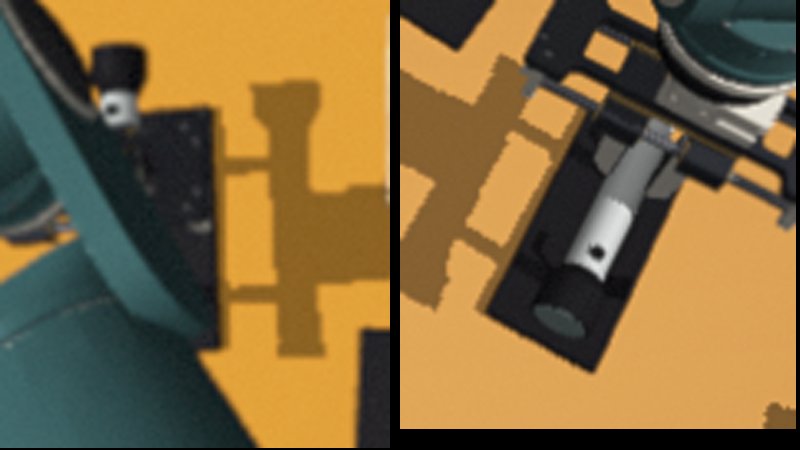

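The torch hangs over the cradle and is lined up with it. The head is at the far end (560,310) and the barrel runs along the base, so I'll lower it.

carry_out(plan=[0, 0, 3, 0, 0, 0, 1.5, 0, 0, 5, 0, 0, 0, 1.5, 0, 0, 5.8, 0, 0, 0, 1.5, 0, 0, 6.1, 0, 0, 0, 1.5, 0, 0, 6.1, 0, 0, 0, 1.5, 0, 0, 6.1, 0, 0, 0, 1.5])

```text
time_s: 25.48
position: [0.5233, 0.3483, 0.0323]
tool_rot: [-0.001, 1.0, 0.014, 0.001]
ft_force: [-2.3, 4.8, 3.7]
gripper_width: 0.0232
gripper_force: 29.5
```

carry_out(plan=[0, -0.15, 0, 0, 0, 0, 1.5, 0, -0.25, 0.1, 0, 0, 0, 1.5, 0, -0.25, 0.25, 0, 0, 0, 1.5, 0, -0.25, 0.25, 0, 0, 0, 1.5, 0, -0.25, 0.25, 0, 0, 0, 1.5])

```text
time_s: 26.1
position: [0.5232, 0.3504, 0.0301]
tool_rot: [-0.0, 1.0, 0.014, 0.001]
ft_force: [-4.2, 0.7, 12.5]
gripper_width: 0.0231
gripper_force: 30.7
```

carry_out(plan=[0, 0, 0, 0, 0, 0, 5, 0, 0, 0, 0, 0, 0, 5, 0, 0, -1, 0, 0, 0, 5, 0, 0, -4, 0, 0, 0, 5, 0, 0, -9, 0, 0, 0, 5, 0, 0, -14, 0, 0, 0, 5, 0, 0, -18, 0, 0, 0, 5, 0, 0, -18, 0, 0, 0, 5])

```text
time_s: 27.1
position: [0.5237, 0.3506, 0.2131]
tool_rot: [-0.001, 1.0, 0.014, 0.002]
ft_force: [-1.3, 0.6, -0.4]
gripper_width: 0.0501
gripper_force: 0.0
```

```bash
python3 - <<'E'
from h import *
s=get_state();print(yaw()*57.3,s['position'],s['gripper_width'],s['time_s'])
go((.403,-.3114,.21,-2.15))
E
```

```text
1.650735158653002 [0.52374843 0.35061843 0.21307013] 0.050082368262230066 27.1
go (0.403, -0.3114, 0.21, -2.15) -> [-13.98  65.83   0.31] az 3.8
```

carry_out(plan=[-1.3, 6, 0, 0, 0, 1, 5, -2.6, 12, 0, 0, 0, 2, 5, -3.8, 18, 0, 0, 0, 3.8, 5, -5.1, 24, 0, 0, 0, 3.8, 5, -6.4, 30, 0, 0, 0, 3.8, 5, -7.6, 36, 0, 0, 0, 3.8, 5, -8.9, 42, 0, 0, 0, 3.8, 5, -10.2, 48, 0, 0, 0, 3.8, 5])

```text
time_s: 28.1
position: [0.4336, -0.1344, 0.2082]
tool_rot: [-0.0, 1.0, -0.019, -0.0]
ft_force: [0.9, -0.2, 0.7]
gripper_width: 0.0502
gripper_force: 0.0
```

```bash
python3 - <<'E'
from h import *
np.set_printoptions(suppress=True,precision=4)
s=get_state();print(yaw()*57.3,s['position'])
go((.403,-.3114,.21,-2.15))
for n,roi in(('top',(105,165,185,260)),('scene',(355,205,440,310))):
    im=snap(n,n+'9.png');h=cv2.cvtColor(im,cv2.COLOR_BGR2HSV);x0,y0,x1,y1=roi
    M=np.zeros(im.shape[:2],np.uint8);M[y0:y1,x0:x1]=((h[...,1]<50)&(h[...,2]>95))[y0:y1,x0:x1]
    ct=max(cv2.findContours(M,0,1)[0],key=cv2.contourArea)
    print(n,ct.shape,cv2.minAreaRect(onplane(n,ct.reshape(-1,2),.052)[:,:2].astype(np.float32)*1000))
E
```

```text
-2.1441242571737456 [ 0.4336 -0.1344  0.2082]
go (0.403, -0.3114, 0.21, -2.15) -> [-2.4  17.8  -0.18] az 0.0
top (129, 1, 2) ((518.871337890625, 350.6824951171875), (176.5875701904297, 26.241065979003906), 1.8491570949554443)
scene (130, 1, 2) ((517.0565795898438, 351.50946044921875), (168.95956420898438, 23.708864212036133), 2.0628650188446045)
```

The torch lies in the cradle, about 5 mm off lengthwise and within 1° of the axis, so I'll return the bell.

carry_out(plan=[-0.8, 6, 0, 0, 0, 0, 5, -1.6, 12, 0, 0, 0, 0, 5, -2.4, 17.7, 0, 0, 0, 0, 5, -2.4, 17.7, 3, 0, 0, 0, 5, -2.4, 17.7, 6, 0, 0, 0, 5, -2.4, 17.7, 6, 0, 0, 0, 5, -2.4, 17.7, 6, 0, 0, 0, 5])

```text
time_s: 29.08
position: [0.4045, -0.3084, 0.1497]
tool_rot: [0.0, 1.0, -0.018, 0.0]
ft_force: [0.2, -0.3, 0.0]
gripper_width: 0.0498
gripper_force: 0.0
```

```bash
python3 - <<'E'
from h import *
s=get_state();print(yaw()*57.3,s['position'])
go((.403,-.3114,.0821,-2.15))
E
```

```text
-2.1192420011342032 [ 0.40450947 -0.30841508  0.1497199 ]
go (0.403, -0.3114, 0.0821, -2.15) -> [-0.14  0.3   6.76] az 0.0
```

carry_out(plan=[-0.15, 0.3, 3, 0, 0, 0, 5, -0.15, 0.3, 6, 0, 0, 0, 5, -0.15, 0.3, 6.8, 0, 0, 0, 5, -0.15, 0.3, 6.8, 0, 0, 0, 3, -0.15, 0.3, 6.8, 0, 0, 0, 1, -0.15, 0.3, 6.8, 0, 0, 0, 1, -0.15, 0.3, 6.8, 0, 0, 0, 1])

```text
time_s: 29.95
position: [0.4028, -0.3117, 0.0815]
tool_rot: [0.0, 1.0, -0.019, 0.0]
ft_force: [1.0, 1.8, 5.4]
gripper_width: 0.0212
gripper_force: 30.0
```

```bash
python3 - <<'E'
from h import *
s=get_state();print(yaw()*57.3,s['position'],s['gripper_width'],s['gripper_force'])
go((.569,.1175,.21),(.569,.1175,.0905))
E
```

```text
-2.148384288160514 [ 0.40279763 -0.31169604  0.08152454] 0.021223846485957404 30.006211971631274
go (0.569, 0.1175, 0.21) -> [ 15.   -43.51 -12.85] az 0
go (0.569, 0.1175, 0.0905) -> [ 15.   -43.51  -0.9 ] az 0
```

carry_out(plan=[0, 0, -1.5, 0, 0, 0, 1, 0, 0, -5, 0, 0, 0, 1, 0, 0, -9, 0, 0, 0, 1, 1.7, -5, -12.5, 0, 0, 0, 1, 3.6, -10.5, -12.8, 0, 0, 0, 1, 5.5, -16, -12.8, 0, 0, 0, 1, 7.4, -21.5, -12.8, 0, 0, 0, 1, 9.3, -27, -12.8, 0, 0, 0, 1])

```text
time_s: 30.95
position: [0.5058, -0.0434, 0.2097]
tool_rot: [0.0, 1.0, -0.019, 0.0]
ft_force: [0.8, 0.5, -2.4]
gripper_width: 0.0211
gripper_force: 30.0
```

carry_out(plan=[1.9, -5.5, 0, 0, 0, 0, 1, 3.8, -11, 0, 0, 0, 0, 1, 5.7, -16.5, 0, 0, 0, 0, 1, 5.7, -16.5, 3, 0, 0, 0, 1, 5.7, -16.5, 7, 0, 0, 0, 1, 5.7, -16.5, 10, 0, 0, 0, 1, 5.7, -16.5, 10, 0, 0, 0, 1, 5.7, -16.5, 10, 0, 0, 0, 1])

```text
time_s: 31.95
position: [0.5693, 0.1176, 0.1106]
tool_rot: [-0.0, 1.0, -0.019, 0.001]
ft_force: [-0.3, -0.3, -1.7]
gripper_width: 0.021
gripper_force: 30.0
```

```bash
python3 - <<'E'
from h import *
s=get_state();print(yaw()*57.3,s['position'],s['gripper_width'],s['gripper_force'],s['ft_force'])
go((.569,.1175,.0905))
E
```

```text
-2.1532261046425836 [0.56930236 0.11755851 0.11058097] 0.02101948374061166 29.993122346349992 [-0.28108117 -0.32522544 -1.69957029]
go (0.569, 0.1175, 0.0905) -> [-0.03  0.01  2.01] az 0
```

carry_out(plan=[0, 0, 1.2, 0, 0, 0, 1, 0, 0, 1.8, 0, 0, 0, 1, 0, 0, 2.0, 0, 0, 0, 1, 0, 0, 2.05, 0, 0, 0, 1, 0, 0, 2.05, 0, 0, 0, 1])

```text
time_s: 32.58
position: [0.5693, 0.1178, 0.0897]
tool_rot: [-0.0, 1.0, -0.019, 0.001]
ft_force: [-2.7, 1.4, 9.8]
gripper_width: 0.0209
gripper_force: 30.0
```

carry_out(plan=[0, 0, 0, 0, 0, 0, 4, 0, 0, 0, 0, 0, 0, 5, 0, 0, -2, 0, 0, 0, 5, 0, 0, -7, 0, 0, 0, 5, 0, 0, -12, 0, 0, 0, 5, 0, 0, -12, 0, 0, 0, 5])

```text
time_s: 33.33
position: [0.5701, 0.1177, 0.214]
tool_rot: [-0.001, 1.0, -0.019, 0.004]
ft_force: [0.8, -0.6, -0.1]
gripper_width: 0.0502
gripper_force: 0.0
```

```bash
python3 - <<'E'
from h import *
s=get_state();print(yaw()*57.3,s['position'],s['gripper_width'],s['time_s'])
go((.487,-.3255,.21,-2.15),(.487,-.3255,.0705,-2.15))
E
```

```text
-2.1514064580738634 [0.57007595 0.11772971 0.2140253 ] 0.05023443443872673 33.325
go (0.487, -0.3255, 0.21, -2.15) -> [-6.64 44.6   0.4 ] az -0.0
go (0.487, -0.3255, 0.0705, -2.15) -> [-6.64 44.6  14.35] az -0.0
```

Next is the stamp.

carry_out(plan=[-0.9, 6, 0, 0, 0, 0, 5, -1.8, 12, 0, 0, 0, 0, 5, -2.7, 18, 0, 0, 0, 0, 5, -3.6, 24, 0, 0, 0, 0, 5, -4.5, 30, 0, 0, 0, 0, 5, -5.4, 36, 0, 0, 0, 0, 5, -6.2, 41.5, 0, 0, 0, 0, 5, -6.6, 44.6, 1.5, 0, 0, 0, 5])

```text
time_s: 34.33
position: [0.4853, -0.3283, 0.1939]
tool_rot: [0.0, 1.0, -0.02, 0.0]
ft_force: [0.9, 0.4, 0.6]
gripper_width: 0.0499
gripper_force: 0.0
```

carry_out(plan=[0, 0, 3, 0, 0, 0, 5, 0, 0, 6.5, 0, 0, 0, 5, 0, 0, 6.5, 0, 0, 0, 5, 0, 0, 6.5, 0, 0, 0, 5])

```text
time_s: 34.83
position: [0.4864, -0.3258, 0.1297]
tool_rot: [0.0, 1.0, -0.019, 0.0]
ft_force: [-0.6, 0.3, 0.3]
gripper_width: 0.0499
gripper_force: 0.0
```

```bash
python3 - <<'E'
from h import *
s=get_state();print(yaw()*57.3,s['position'],s['gripper_width'],s['time_s'])
go((.487,-.3255,.0705,-2.15))
E
```

```text
-2.1380935402070227 [ 0.48637286 -0.32584114  0.1297149 ] 0.049920079008546815 34.825
go (0.487, -0.3255, 0.0705, -2.15) -> [ 0.06 -0.04  5.92] az 0.0
```

carry_out(plan=[0.05, 0, 3, 0, 0, 0, 5, 0.05, 0, 5.2, 0, 0, 0, 5, 0.05, 0, 5.8, 0, 0, 0, 5, 0.05, 0, 5.8, 0, 0, 0, 3, 0.05, 0, 5.8, 0, 0, 0, 2, 0.05, 0, 5.8, 0, 0, 0, 2, 0.05, 0, 5.8, 0, 0, 0, 2])

```text
time_s: 35.7
position: [0.4869, -0.3259, 0.0711]
tool_rot: [0.0, 1.0, -0.019, 0.001]
ft_force: [0.4, 1.0, 6.1]
gripper_width: 0.0296
gripper_force: 30.0
```

```bash
python3 - <<'E'
from h import *
s=get_state();print(yaw()*57.3,s['position'],s['gripper_width'],s['gripper_force'])
go((.5635,.041,.21),(.5635,.041,.079))
E
```

```text
-2.1475392204832655 [ 0.48689331 -0.3259185   0.07109551] 0.02959374779775217 29.994821548461914
go (0.5635, 0.041, 0.21) -> [  6.28 -36.95 -13.89] az 0
go (0.5635, 0.041, 0.079) -> [  6.28 -36.95  -0.79] az 0
```

carry_out(plan=[0, 0, -1.5, 0, 0, 0, 2, 0, 0, -5, 0, 0, 0, 2, 0, 0, -10, 0, 0, 0, 2, 0.8, -5, -13, 0, 0, 0, 2, 1.8, -11, -13.5, 0, 0, 0, 2, 2.9, -17, -13.5, 0, 0, 0, 2, 3.9, -23, -13.5, 0, 0, 0, 2, 4.9, -29, -13.5, 0, 0, 0, 2])

```text
time_s: 36.7
position: [0.5463, -0.0358, 0.2062]
tool_rot: [0.0, 1.0, -0.019, 0.0]
ft_force: [1.4, -0.9, -1.4]
gripper_width: 0.0297
gripper_force: 30.0
```

carry_out(plan=[1.0, -5.5, 0, 0, 0, 0, 2, 1.4, -7.9, 0, 0, 0, 0, 2, 1.4, -7.9, 0, 0, 0, 0, 2, 1.4, -7.9, 4, 0, 0, 0, 2, 1.4, -7.9, 8, 0, 0, 0, 2, 1.4, -7.9, 10.5, 0, 0, 0, 2, 1.4, -7.9, 10.5, 0, 0, 0, 2, 1.4, -7.9, 10.5, 0, 0, 0, 2])

```text
time_s: 37.7
position: [0.5638, 0.04, 0.1018]
tool_rot: [0.0, 1.0, -0.019, 0.001]
ft_force: [0.2, 0.2, -1.1]
gripper_width: 0.0296
gripper_force: 30.0
```

```bash
python3 - <<'E'
from h import *
s=get_state();print(yaw()*57.3,s['position'],s['gripper_width'],s['gripper_force'],s['ft_force'])
go((.5635,.041,.0795))
E
```

```text
-2.189425807263053 [0.56380864 0.04003754 0.10184609] 0.0296492063175913 29.97880607843399 [ 0.15620715  0.20344335 -1.14206931]
go (0.5635, 0.041, 0.0795) -> [-0.03 -0.09  2.23] az 0
```

carry_out(plan=[0, -0.1, 1.2, 0, 0, 0, 2, 0, -0.1, 1.9, 0, 0, 0, 2, 0, -0.1, 2.2, 0, 0, 0, 2, 0, -0.1, 2.25, 0, 0, 0, 2, 0, -0.1, 2.25, 0, 0, 0, 2])

```text
time_s: 38.33
position: [0.5638, 0.0419, 0.0791]
tool_rot: [-0.0, 1.0, -0.019, 0.001]
ft_force: [-4.4, 2.7, 13.1]
gripper_width: 0.0295
gripper_force: 30.0
```

carry_out(plan=[0, 0, 0, 0, 0, 0, 4, 0, 0, 0, 0, 0, 0, 5, 0, 0, -2, 0, 0, 0, 5, 0, 0, -7, 0, 0, 0, 5, 0, 0, -12, 0, 0, 0, 5, 0, 0, -13, 0, 0, 0, 5])

```text
time_s: 39.08
position: [0.5644, 0.0417, 0.2129]
tool_rot: [-0.0, 1.0, -0.019, 0.003]
ft_force: [0.5, 0.4, -0.7]
gripper_width: 0.0503
gripper_force: 0.0
```

```bash
python3 - <<'E'
from h import *
s=get_state();print(yaw()*57.3,s['position'],s['gripper_width'],s['time_s'])
go((.571,-.3394,.21,-2.15),(.571,-.3394,.0795,-2.15))
E
```

```text
-2.1473932756285996 [0.56442399 0.04167376 0.21286416] 0.050261915346009836 39.075
go (0.571, -0.3394, 0.21, -2.15) -> [ 2.08 38.06  0.29] az 0.0
go (0.571, -0.3394, 0.0795, -2.15) -> [ 2.08 38.06 13.34] az 0.0
```

The jar is last.

carry_out(plan=[0.3, 6, 0, 0, 0, 0, 5, 0.6, 12, 0, 0, 0, 0, 5, 1, 18, 0, 0, 0, 0, 5, 1.3, 24, 0, 0, 0, 0, 5, 1.7, 30, 0, 0, 0, 0, 5, 2, 35.5, 0, 0, 0, 0, 5, 2.1, 38.1, 0, 0, 0, 0, 5, 2.1, 38.1, 4, 0, 0, 0, 5])

```text
time_s: 40.08
position: [0.5708, -0.342, 0.1698]
tool_rot: [0.001, 1.0, -0.02, 0.002]
ft_force: [0.8, -0.2, -0.7]
gripper_width: 0.05
gripper_force: 0.0
```

carry_out(plan=[0, 0, 2, 0, 0, 0, 5, 0, 0, 3, 0, 0, 0, 5, 0, 0, 3, 0, 0, 0, 5, 0, 0, 3, 0, 0, 0, 5])

```text
time_s: 40.58
position: [0.5705, -0.3398, 0.139]
tool_rot: [0.0, 1.0, -0.019, 0.001]
ft_force: [-1.2, 0.0, 0.3]
gripper_width: 0.0499
gripper_force: 0.0
```

```bash
python3 - <<'E'
from h import *
s=get_state();print(yaw()*57.3,s['position'],s['gripper_width'],s['time_s'])
go((.571,-.3394,.0795,-2.15))
E
```

```text
-2.1253514488060916 [ 0.5705103  -0.33979126  0.13904085] 0.04988003916276063 40.575
go (0.571, -0.3394, 0.0795, -2.15) -> [ 0.05 -0.04  5.95] az 0.0
```

carry_out(plan=[0.05, 0, 3, 0, 0, 0, 5, 0.05, 0, 5.2, 0, 0, 0, 5, 0.05, 0, 5.9, 0, 0, 0, 5, 0.05, 0, 5.9, 0, 0, 0, 3, 0.05, 0, 5.9, 0, 0, 0, 1.5, 0.05, 0, 5.9, 0, 0, 0, 1.5, 0.05, 0, 5.9, 0, 0, 0, 1.5])

```text
time_s: 41.45
position: [0.5709, -0.34, 0.0795]
tool_rot: [0.0, 1.0, -0.019, 0.001]
ft_force: [-1.2, 2.7, 4.5]
gripper_width: 0.0231
gripper_force: 30.0
```

```bash
python3 - <<'E'
from h import *
s=get_state();print(yaw()*57.3,s['position'],s['gripper_width'],s['gripper_force'])
go((.5608,-.0388,.21),(.5608,-.0388,.0875))
E
```

```text
-2.1480611761030297 [ 0.57086419 -0.33997033  0.07953458] 0.02311676877613915 30.013739203568548
go (0.5608, -0.0388, 0.21) -> [ -2.13 -30.06 -13.05] az 0
go (0.5608, -0.0388, 0.0875) -> [ -2.13 -30.06  -0.8 ] az 0
```

carry_out(plan=[0, 0, -1.5, 0, 0, 0, 1.5, 0, 0, -5, 0, 0, 0, 1.5, 0, 0, -9, 0, 0, 0, 1.5, -0.3, -4, -12, 0, 0, 0, 1.5, -0.8, -10, -12, 0, 0, 0, 1.5, -1.2, -16, -12, 0, 0, 0, 1.5, -1.6, -22, -12, 0, 0, 0, 1.5, -2.0, -27, -12, 0, 0, 0, 1.5])

```text
time_s: 42.45
position: [0.5602, -0.0673, 0.1996]
tool_rot: [0.0, 1.0, -0.019, 0.0]
ft_force: [0.7, 0.2, -2.4]
gripper_width: 0.0235
gripper_force: 30.0
```

carry_out(plan=[-0.1, -3.1, 0, 0, 0, 0, 1.5, -0.1, -3.1, 0, 0, 0, 0, 1.5, -0.1, -3.1, 4, 0, 0, 0, 1.5, -0.1, -3.1, 8, 0, 0, 0, 1.5, -0.1, -3.1, 9, 0, 0, 0, 1.5, -0.1, -3.1, 9, 0, 0, 0, 1.5, -0.1, -3.1, 9, 0, 0, 0, 1.5])

```text
time_s: 43.32
position: [0.5617, -0.0387, 0.1107]
tool_rot: [0.0, 1.0, -0.019, 0.001]
ft_force: [0.2, -0.2, -2.5]
gripper_width: 0.0238
gripper_force: 30.0
```

```bash
python3 - <<'E'
from h import *
s=get_state();print(yaw()*57.3,s['position'],s['gripper_width'],s['gripper_force'],s['ft_force'])
go((.5608,-.0388,.0875))
E
```

```text
-2.1648733635407766 [ 0.56165753 -0.0386727   0.11065412] 0.02382604668234385 29.992058074385568 [ 0.15269711 -0.18449466 -2.5051783 ]
go (0.5608, -0.0388, 0.0875) -> [-0.09  0.02  2.32] az 0
```

carry_out(plan=[-0.1, 0, 1.3, 0, 0, 0, 1.5, -0.1, 0, 2.0, 0, 0, 0, 1.5, -0.1, 0, 2.3, 0, 0, 0, 1.5, -0.1, 0, 2.35, 0, 0, 0, 1.5, -0.1, 0, 2.35, 0, 0, 0, 1.5])

```text
time_s: 43.95
position: [0.5606, -0.0377, 0.0869]
tool_rot: [-0.0, 1.0, -0.019, 0.001]
ft_force: [-2.9, 4.9, 13.6]
gripper_width: 0.0238
gripper_force: 30.0
```

carry_out(plan=[0, 0, 0, 0, 0, 0, 4, 0, 0, 0, 0, 0, 0, 5, 0, 0, -2, 0, 0, 0, 5, 0, 0, -7, 0, 0, 0, 5, 0, 0, -12, 0, 0, 0, 5, 0, 6, -12, 0, 0, 0, 5, 0, 12, -12, 0, 0, 0, 5, 0, 18, -12, 0, 0, 0, 5])

```text
time_s: 44.95
position: [0.5529, -0.2199, 0.2069]
tool_rot: [0.0, 1.0, -0.019, 0.001]
ft_force: [-0.2, 0.6, 0.5]
gripper_width: 0.0499
gripper_force: 0.0
```

carry_out(plan=[0, 6, 0, 0, 0, 0, 5, 0, 12, 0, 0, 0, 0, 5, 0, 16, 0, 0, 0, 0, 5, 0, 16, 0, 0, 0, 0, 5, 0, 16, 0, 0, 0, 0, 5])

```text
time_s: 45.58
position: [0.5471, -0.3778, 0.206]
tool_rot: [0.0, 1.0, -0.019, 0.0]
ft_force: [0.2, 1.6, 0.1]
gripper_width: 0.05
gripper_force: 0.0
```

```bash
python3 - <<'E'
from h import *
np.set_printoptions(suppress=True,precision=1)
im=snap('top');im0=cv2.imread('pics/top0.png');im2=snap('scene');im20=cv2.imread('pics/scene0.png')
def shift(A,B,r):
    x0,y0,x1,y1=r
    f=lambda I:np.float32(cv2.cvtColor(I[y0:y1,x0:x1],cv2.COLOR_BGR2GRAY))
    T=f(A)[5:-5,5:-5];m=cv2.matchTemplate(f(B),T,cv2.TM_CCOEFF_NORMED);_,v,_,l=cv2.minMaxLoc(m);return (l[0]-5,l[1]-5,round(v,3))
for n,p in dict(bell=(.569,.117),stamp=(.5635,.041),jar=(.560,-.039)).items():
    for nm,A,B in(('top',im0,im),('scene',im20,im2)):
        q=proj(nm,[[*p,.07]])[0].astype(int);print(n,nm,shift(A,B,(q[0]-18,q[1]-22,q[0]+18,q[1]+22)))
Z=lambda I,f:cv2.resize(I,None,fx=f,fy=f,interpolation=cv2.INTER_CUBIC)
c=np.zeros((600,800,3),np.uint8)
for k,(I,r) in enumerate(((im,(105,145,305,270)),(im2,(195,160,435,305)),(im0,(105,145,305,270)),(im20,(195,160,435,305)))):
    x0,y0,x1,y1=r;a=cv2.resize(I[y0:y1,x0:x1],(395,int(395*(y1-y0)/(x1-x0))),interpolation=cv2.INTER_CUBIC);c[300*(k//2):300*(k//2)+a.shape[0],400*(k%2):400*(k%2)+395]=a
cv2.imwrite('pics/end.png',c)
E
```

```text
bell top (0, 0, 0.919)
bell scene (0, -1, 0.972)
stamp top (0, 0, 0.944)
stamp scene (1, 0, 0.989)
jar top (0, 1, 0.86)
jar scene (1, 0, 0.965)
```

View pics/end.png

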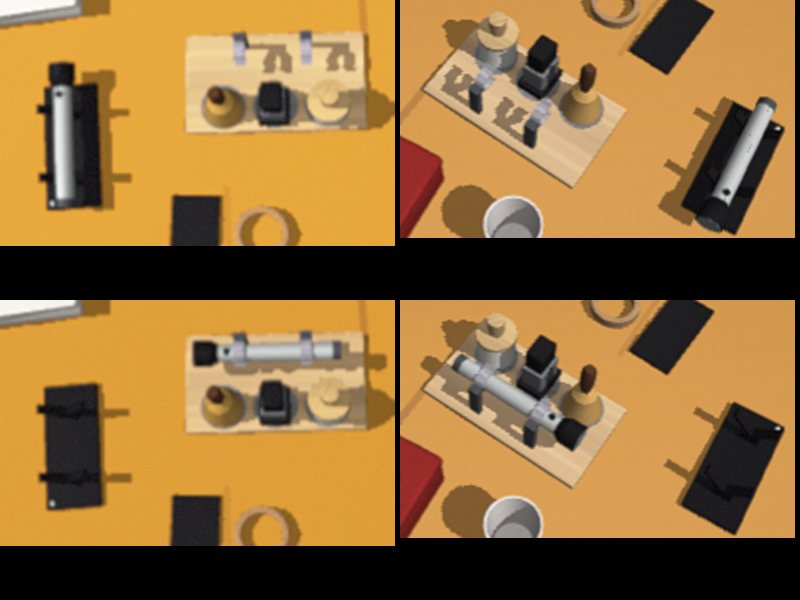

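Compared with the start pictures (lower row), the bell, stamp and jar stand within 1 px of where they were. The torch lies in the cradle, and the tape and cup have not moved.

```bash
python3 -c "
from plant import job_done
print(job_done())"
```

```text
the job is handed in; nothing more can be done
None
```

The job is handed in: the torch lies in the cradle about 5 mm off centre lengthwise, the bell, stamp and jar are back within about 3 mm of their starting spots, and the tape and cup were not moved; no verdict was returned.

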